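Weigh three look-alike hubs in the hand and put each away on its spindle

ROBOT

A 6-joint arm with a two-finger parallel gripper is mounted at the origin on the work surface. World frame = base frame: x ahead of the robot, y to its left, z up, the work surface at z = 0. Lengths are in m, angles in rad, forces in N, time in s.
With the tool pointing down it reaches from about 0.325 to 0.9 m from the base axis. Payload 3.5 kg.
Tool frame: the origin (TCP) lies between the finger pads; the fingertips stand 17 mm ahead of it and the grasp point (between the pads) lies 2 mm behind it (ctrl.tips_ahead is the distance from the TCP to the fingertips, in m); z points along the fingers, y is the line along which they close (so a half turn about z gives the same grasp; the last joint's range is limited). The gripper opens to 85 mm and grips with 20 to 120 N. Pads are 22 mm wide; open, the fingers measure 114 mm over their backs; the gripper's body (76 mm by 85 mm) begins 54 mm behind the grasp point. The pads swing forward as they close: fully open they stand 13 mm farther back than shut.
Start: joints at [1.007, 0.276, -0.026, 1.268, 0, 1.467], TCP at [0.278, 0.56, 0.248] pointing down, gripper open.
Joint ranges: [-3.12, 3.12], [-0.85, 1.88], [-1.08, 1.24], [-1.95, 2.15], [-1.57, 1.53], [-3.14, 3.14]. Speed limits (rad/s): [2.57, 2.57, 3.14, 3.14, 3.14, 3.14].

INTERFACE

Orientations are given as a rotation vector (axis times angle).
In Python, from cell import ctrl gives the robot as it stands.
- The arm moves only by the shell command python3 -m handwheel 'ROWS' [FORCE]. ROWS is JSON, a list of rows, each a list of 3 entries, a list of its own where there are three numbers: the turn, a rotation vector about the tool's x, y, z in rad, then the shift along the tool's x, y, z in cm, then the gripper command: -1 is shut, 1 is fully open, values between are in proportion. A call has 1 to 12 rows; each row shifts and turns the commanded pose from where the row before left it, along the tool's axes as they then stand; what a row does not reach is not made up. A row lasts 1/12 s, in which the tool goes at most 41.7 mm and 7.16 degrees, less where a joint would pass 70% of its speed; a pose out of reach is approached as far as the arm can. A call is refused whole if a number of a shift passes 4.17 or a number of a turn 0.125, either way. A call with a gripper value outside its range is refused whole. The fingers move at their own pace and stop on an object; FORCE is the grip in N (left out, the last holds). Time passes only in rows, so rows that do not move let the fingers close. It gives the time, the measured TCP pose, the force, the opening and the grip force at its end, in the units of the state.
- ctrl.observe(): the state, without advancing time (a new reading comes with each control period).
- ctrl.snapshot(name): name is "scene" or "top" or "wrist"; returns a dict with "image" (400x640x3 uint8, red, green, blue), "fovy" (degrees; the focal length in pixels is half the picture's height over the tangent of half this angle, whatever the lens; pixels are square), "cx", "cy" (the principal point, pixels), "pose" (4x4, takes a point from camera to world coordinates). Camera axes: x right, y down, z forward; pixel columns grow to the right and rows downward; lengths in m; the calibration is good to about 2 mm. The wrist camera is an equidistant fisheye: a pixel r from the principal point sees the ray r / f radians off the axis. A picture is of the moment at which its call begins. There is no depth.
- ctrl.sign_off(): hands the job in; it is judged then, once.
Trained networks look in a picture, given as the dict that the camera call returned (one of the last four; its "shot" number tells which), for a name from the list of things; names that differ only in an ending like _2 or _b are one class to them, and where a whole thing is asked for, a point or a joint stands for the part that bears it (a point fixed in the world has none). Each returns a list of dicts, best first, with "p" (0 to 1); they miss things now and then, are a little off and sometimes report something else, mostly with a low value. They report only what shows in the picture. A call takes as long as a camera call. They do not tell look-alikes from the thing itself.
- ctrl.find_in(picture, label): "xy" ([column, row] in pixels, amid what is visible of it).
- ctrl.spot_point(picture, label): "xy" ([column, row] in pixels: a listed point, or the origin of a listed thing).
The state is a dict: "clock": time; "q": joint angles; "qvel": joint speeds; "tau": joint torques, N m; "position": TCP position; "eef_rot": TCP orientation; "ft_force": force on the tool from outside, world axes, zero at the start; "moment": the same for the moment, N m; "opening": opening from 0.0 (shut) to 1.0 (fully open); "grip_force": force on a finger pad.
Only numpy, scipy, OpenCV 4.12 (cv2) and the standard library are available. Lean on these libraries where they do the work, as an engineer would, in place of code of your own. Each camera call takes 0.05 s, during which the arm holds its last target. There are 200 camera calls.

TASK

Three brass hubs on the jeweller's bench look alike, but one is solid, one is filled with shot and one is hollow; only their heft in the hand tells which is which. Put the solid one on the spindle of the square-footed stand, the shot-filled one on the round-footed stand and the hollow one on the bar-footed stand, pressing each down with its stiff rubber collar until it is fully home on the seat plate, going by feel and never pressing harder than about 18 N, then let go. Tip no hub over and leave the other things on the bench alone.

Things in the scene. Friction and masses are not known exactly. Their poses are not given: they have to be found in the camera images.
- hub_a_mid (a point): One of three look-alike brass hubs, upright on the bench: 50 mm high, 16 mm bore along its axis (z), bottom flange 52 mm across and 12 mm thick, above it a round neck 37 mm across to grip. Point: on the axis, half-way up. Solid about 500 g, shot-filled 260 g or hollow 120 g (each +-10 %, one of each): only its weight tells, not its name or place.
- hub_b_mid (a point): One of three look-alike brass hubs, upright on the bench: 50 mm high, 16 mm bore along its axis (z), bottom flange 52 mm across and 12 mm thick, above it a round neck 37 mm across to grip. Point: on the axis, half-way up. Solid about 500 g, shot-filled 260 g or hollow 120 g (each +-10 %, one of each): only its weight tells, not its name or place.
- hub_c_mid (a point): One of three look-alike brass hubs, upright on the bench: 50 mm high, 16 mm bore along its axis (z), bottom flange 52 mm across and 12 mm thick, above it a round neck 37 mm across to grip. Point: on the axis, half-way up. Solid about 500 g, shot-filled 260 g or hollow 120 g (each +-10 %, one of each): only its weight tells, not its name or place.
- stand_square: Fixed steel storage stand with a square foot 80 mm wide, 16 mm thick, screwed to the bench. Origin on the bench at the middle of the foot, straight under its upright spindle; z up. For the solid hub.
- stand_round: Fixed steel storage stand with a round foot 88 mm across, 16 mm thick, screwed to the bench. Origin on the bench at the middle of the foot, straight under its upright spindle; z up. For the shot-filled hub.
- stand_bar: Fixed steel storage stand with a narrow bar-shaped foot 36 mm by 130 mm (long side along its y), 16 mm thick, screwed to the bench. Origin on the bench at the middle of the foot, straight under its upright spindle; z up. For the hollow hub.
- seat_square (a point): On the square-footed stand: centre of the top face of its 48 mm seat plate, 34 mm above the bench. The spindle rises from here to its tip 62 mm higher: 12 mm thick, its top 15 mm tapering to a 4 mm tip. Plate, spindle and collar sink together on a spring under load. A hub fully home has its underside 10 mm above this point.
- collar_square (a joint): Rubber collar 30 mm across, 10 mm thick, on the square-footed stand's spindle. Value: metres pushed down; at 0 its top is 30 mm above the seat plate, at 0.020 it stops hard on the plate, top 10 mm above it. Starts between 0 and 0.008; slides stiffly (about 9 N, more than a hub's weight) and stays where left.
- spring_square (a joint): How far, in m, the seat plate, spindle and collar of the square-footed stand have sunk on their spring: 0 empty, 0.33 mm more per newton, hard stop at 0.006 (18 N). With the solid hub resting on it and nothing else touching, it reads 1.4 to 1.8 mm.
- seat_round (a point): On the round-footed stand: centre of the top face of its 48 mm seat plate, 34 mm above the bench. The spindle rises from here to its tip 62 mm higher: 12 mm thick, its top 15 mm tapering to a 4 mm tip. Plate, spindle and collar sink together on a spring under load. A hub fully home has its underside 10 mm above this point.
- collar_round (a joint): Rubber collar 30 mm across, 10 mm thick, on the round-footed stand's spindle. Value: metres pushed down; at 0 its top is 30 mm above the seat plate, at 0.020 it stops hard on the plate, top 10 mm above it. Starts between 0 and 0.008; slides stiffly (about 9 N, more than a hub's weight) and stays where left.
- spring_round (a joint): How far, in m, the seat plate, spindle and collar of the round-footed stand have sunk on their spring: 0 empty, 0.33 mm more per newton, hard stop at 0.006 (18 N). With the shot-filled hub resting on it and nothing else touching, it reads 0.75 to 0.95 mm.
- seat_bar (a point): On the bar-footed stand: centre of the top face of its 48 mm seat plate, 34 mm above the bench. The spindle rises from here to its tip 62 mm higher: 12 mm thick, its top 15 mm tapering to a 4 mm tip. Plate, spindle and collar sink together on a spring under load. A hub fully home has its underside 10 mm above this point.
- collar_bar (a joint): Rubber collar 30 mm across, 10 mm thick, on the bar-footed stand's spindle. Value: metres pushed down; at 0 its top is 30 mm above the seat plate, at 0.020 it stops hard on the plate, top 10 mm above it. Starts between 0 and 0.008; slides stiffly (about 9 N, more than a hub's weight) and stays where left.
- spring_bar (a joint): How far, in m, the seat plate, spindle and collar of the bar-footed stand have sunk on their spring: 0 empty, 0.33 mm more per newton, hard stop at 0.006 (18 N). With the hollow hub resting on it and nothing else touching, it reads 0.34 to 0.44 mm.
- file: Round file with a wooden handle, 160 mm long, lying among the hubs. Leave alone.
- tweezers: Steel tweezers 130 mm long, lying among the hubs. Leave alone.
- handpiece: Black rotary handpiece on a small rest, beyond the stands. Leave alone.
- wax: Red block of carving wax 50 x 70 x 30 mm, beyond the stands. Leave alone.
- mandrel: Steel ring mandrel, a cone 130 mm high standing on a 70 mm disc, to the left. Leave alone.
- burr_pot: Open aluminium pot 64 mm across, 60 mm high, to the right. Leave alone.
- hammer: Small hammer 240 mm long, far left. Leave alone.
Things that resemble listed ones, but are neither listed nor needed, are in the scene too. What is shaped like the part that bears hub_c_mid but blue or red is not meant.

How it is judged:
By the outcome, as a careful person would: the job done as asked, in the order asked, and still so for the second after the job is handed in, with the robot touching nothing.
It also fails if it takes over 69 s, if anything falls off the work surface, if the arm or the gripper's body presses on something with over 40 N, if the wrist force passes 120 N, or if a joint passes its speed limit or range.

## Working session

There is one attempt and no reset: what is moved stays moved. The work goes in short steps, Python scripts to look and compute and a shell command to move; the robot and the scene stay as the last step left them, time stands still between calls to the robot, and variables do not carry over. Pictures are saved under pics/ and viewed, at most 10 in all, crops included, and the job is handed in when it is done.

```bash
ls; mkdir -p pics; cat > h.py <<'E'
import numpy as np, cv2
from cell import ctrl
from scipy.spatial.transform import Rotation as R
def px2ray(s,xy,fish=False):
    f=s["image"].shape[0]/2/np.tan(np.radians(s["fovy"])/2)
    d=np.array([xy[0]-s["cx"],xy[1]-s["cy"]])
    if fish:
        r=np.hypot(*d)+1e-9; v=np.r_[d/r*np.sin(r/f),np.cos(r/f)]
    else: v=np.r_[d/f,1]
    T=np.array(s["pose"]); v=T[:3,:3]@v
    return T[:3,3],v/np.linalg.norm(v)
def at_z(s,xy,z,fish=False):
    o,v=px2ray(s,xy,fish); return o+v*(z-o[2])/v[2]
def snap(n,fn=None):
    s=ctrl.snapshot(n)
    if fn: cv2.imwrite('pics/'+fn,s["image"][:,:,::-1])
    return s
def proj(s,p,fish=False):
    f=s["image"].shape[0]/2/np.tan(np.radians(s["fovy"])/2)
    T=np.array(s["pose"]); c=T[:3,:3].T@(np.array(p)-T[:3,3])
    if fish:
        r=np.hypot(c[0],c[1]); a=np.arctan2(r,c[2]); return np.array([s["cx"],s["cy"]])+f*a*c[:2]/(r+1e-9)
    return np.array([s["cx"],s["cy"]])+f*c[:2]/c[2]
E
python3 - <<'E'
from h import *
o=ctrl.observe(); print(o)
for n in ("scene","top","wrist"):
    s=snap(n,n+'0.png'); print(n,s["fovy"],s["cx"],s["cy"],np.round(s["pose"],3).tolist())
    for l,z in (("hub_a_mid",.025),("stand_square",0),("stand_round",0),("stand_bar",0),("seat_square",.034),("seat_round",.034),("seat_bar",.034),("file",0),("tweezers",0)):
        print(l,[(np.round(d["xy"]).tolist(),round(d["p"],2),np.round(at_z(s,d["xy"],z,n=="wrist")[:2],3).tolist()) for d in ctrl.spot_point(s,l)[:6]])
E
```

```text
pics
{'clock': 0.0, 'q': array([ 1.00663086e+00,  2.77175683e-01, -2.79032781e-02,  1.26796538e+00,
        1.61552445e-05,  1.46742912e+00]), 'qvel': array([ 0.00010995,  0.00129132, -0.00017185,  0.00028427, -0.00079739,
        0.0008645 ]), 'tau': array([ 8.52574613e-04, -4.45509231e+01,  2.95202672e+01,  1.63560582e-02,
       -7.20509092e-05, -3.99927387e-06]), 'position': array([0.27750529, 0.55919227, 0.24712258]), 'eef_rot': array([-0.7172613 , -3.05784351,  0.0033272 ]), 'ft_force': array([ 0.20033342, -0.21093056,  0.91267571]), 'moment': array([-0.01477931,  0.03280647,  0.05197973]), 'grip_force': 0.0, 'opening': 1.0039023279160593}
scene 56.74697949605272 314.0155033309015 193.40557165947908 [[-0.586, 0.604, -0.541, 1.114], [0.81, 0.451, -0.374, 0.385], [0.018, -0.657, -0.753, 0.84], [0.0, 0.0, 0.0, 1.0]]
hub_a_mid [([268.0, 145.0], 0.52, [0.449, -0.264])]
stand_square [([297.0, 231.0], 0.55, [0.649, 0.011])]
stand_round [([362.0, 259.0], 0.87, [0.62, 0.201])]
stand_bar [([240.0, 192.0], 0.76, [0.638, -0.216]), ([298.0, 233.0], 0.25, [0.653, 0.016])]
seat_square [([300.
[... 861 characters left out ...]
7.0, 184.0], 0.62, [0.648, -0.221])]
seat_square [([307.0, 181.0], 0.53, [0.655, 0.02])]
seat_round [([237.0, 195.0], 0.55, [0.622, 0.204]), ([137.0, 228.0], 0.22, [0.542, 0.458])]
seat_bar [([397.0, 186.0], 0.52, [0.635, -0.216])]
file [([274.0, 261.0], 0.74, [0.451, 0.111])]
tweezers [([363.0, 256.0], 0.53, [0.457, -0.12])]
wrist 65.70646984690485 312.37550543928177 206.63077433600063 [[0.446, 0.858, 0.256, 0.214], [0.895, -0.427, -0.128, 0.592], [-0.001, 0.286, -0.958, 0.373], [0.0, 0.0, 0.0, 1.0]]
hub_a_mid [([55.0, 391.0], 0.45, [0.459, -0.287])]
stand_square []
stand_round []
stand_bar []
seat_square []
seat_round []
seat_bar []
file [([145.0, 364.0], 0.39, [0.451, 0.116])]
tweezers []
```

```bash
python3 -c "
import cv2
a=cv2.imread('pics/scene0.png');b=cv2.imread('pics/top0.png')
cv2.imwrite('pics/top0z.png',cv2.resize(b[120:340,180:480],(800,587),interpolation=cv2.INTER_CUBIC))"
```

```text
(no output)
```

View pics/scene0.png

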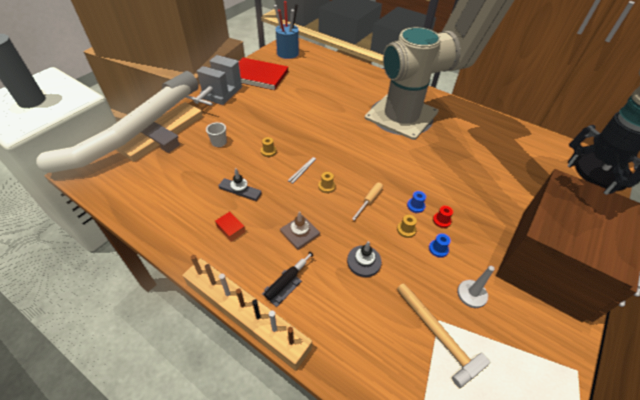

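View pics/top0z.png

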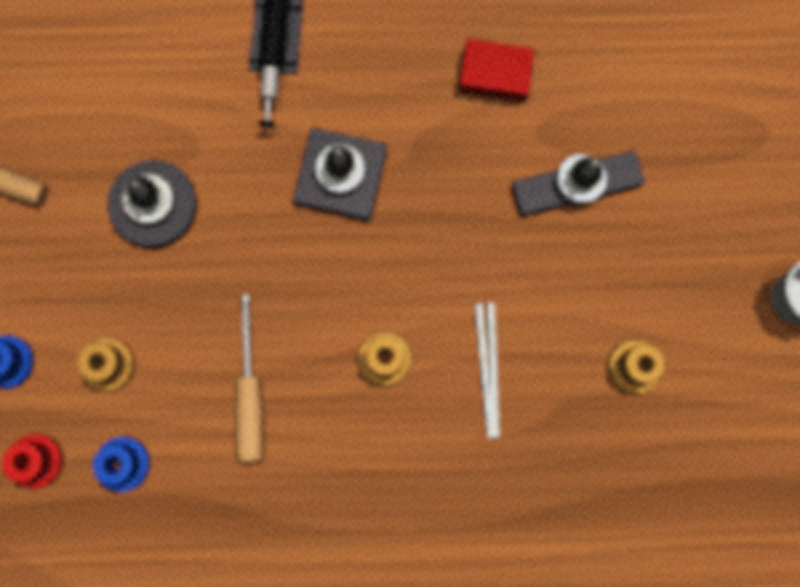

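The three brass hubs sit at about (268,146), (327,181) and (407,225) in the scene view. The round, square and bar stands are at (365,259), (300,230) and (240,187). The blue and red look-alikes are beside the leftmost brass hub.

```bash
cat >> h.py <<'E'
def go(t,yaw0=True):
    o=ctrl.observe(); r=R.from_rotvec(o["eef_rot"]); d=np.array(t)-o["position"]
    goal=R.from_matrix(np.array([[-1,0,0],[0,1,0],[0,0,-1.]]))
    print("clock",round(o["clock"],2),"pos",np.round(o["position"],4),"shift cm now-axes",np.round(r.inv().apply(d)*100,2),"turn",np.round((r.inv()*goal).as_rotvec(),3),"F",np.round(o["ft_force"],2),"open",round(o["opening"],3),"grip",o["grip_force"])
E
python3 - <<'E'
from h import *
s=snap("top")
for i,c in enumerate([(97,361),(385,355),(646,364)]): 
    print("hub",i+1,at_z(s,(c[0]/2.667+180,c[1]/2.667+120),.05).round(4))
for n,c in dict(round=(138,186),square=(340,154),bar=(589,172)).items(): print(n,at_z(s,(c[0]/2.667+180,c[1]/2.667+120),.094).round(4))
for n,c in dict(round=(152,204),square=(340,174),bar=(578,184)).items(): print(n,'foot',at_z(s,(c[0]/2.667+180,c[1]/2.667+120),.016).round(4))
s=snap("scene"); g=s["image"].astype(int)
for d in ctrl.find_in(s,"hub_a_mid")[:7]: print(np.round(d["xy"]),at_z(s,d["xy"],.022).round(3),round(d["p"],2))
go([.46,.2,.2])
E
```

```text
hub 1 [0.4659 0.2502 0.05  ]
hub 2 [ 0.4646 -0.0193  0.05  ]
hub 3 [ 0.4498 -0.264   0.05  ]
round [0.6226 0.2055 0.094 ]
square [0.6486 0.0182 0.094 ]
bar [ 0.6257 -0.2129  0.094 ]
round foot [0.6223 0.2071 0.016 ]
square foot [0.6483 0.02   0.016 ]
bar foot [ 0.6323 -0.2176  0.016 ]
[267. 147.] [ 0.454 -0.264  0.022] 0.52
clock 1.65 pos [0.2779 0.5598 0.2483] shift cm now-axes [-32.31 -24.13   4.83] turn [-0.    -0.    -0.461] F [ 0.95  0.13 -0.75] open 0.998 grip 0.0
```

```bash
python3 -m handwheel '[[[0,0,-0.115],[0,0,1],1],[[0,0,-0.115],[0,0,1],1],[[0,0,-0.115],[0,0,1],1],[[0,0,-0.116],[0,0,1],1],[[0,0,0],[-2.0,-3.4,0],1],[[0,0,0],[-2.0,-3.4,0],1],[[0,0,0],[-2.0,-3.4,0],1],[[0,0,0],[-2.0,-3.4,0],1],[[0,0,0],[-2.0,-3.4,0],1],[[0,0,0],[-2.0,-3.4,0],1],[[0,0,0],[-2.0,-3.4,0],1],[[0,0,0],[-2.0,-3.4,0],1]]'
python3 -m handwheel '[[[0,0,0],[-1.4,-2,0],0.5],[[0,0,0],[-1.4,-2,0],0.5],[[0,0,0],[0,0,0],0.5],[[0,0,0],[0,0,0],0.5]]'
python3 - <<'E'
from h import *
s=snap("wrist","w1.png")
go([.466,.25,.15])
print(np.round(s["pose"],4).tolist())
for l,z in (("hub_a_mid",.025),("seat_square",.034),("seat_round",.034),("stand_round",0),("stand_square",0)):
    print(l,[(np.round(d["xy"]).tolist(),round(d["p"],2),np.round(at_z(s,d["xy"],z,True)[:2],3).tolist()) for d in ctrl.spot_point(s,l)[:6]])
E
```

```text
clock: 2.65
position: [0.4387, 0.2862, 0.2086]
eef_rot: [-0.001, 3.141, 0.001]
ft_force: [0.9, 0.3, -0.1]
opening: 1.0
grip_force: 0.0
clock: 2.98
position: [0.4666, 0.247, 0.2085]
eef_rot: [0.004, 3.141, 0.001]
ft_force: [0.4, 0.5, -0.8]
opening: 0.752
grip_force: 0.0
clock 3.03 pos [0.466  0.2477 0.2083] shift cm now-axes [-0.    0.23  5.83] turn [ 0.    -0.    -0.001] F [-0.51  0.41 -0.4 ] open 0.749 grip 0.0
[[0.0034, 0.9584, 0.2855, 0.3949], [1.0, -0.0031, -0.0015, 0.2473], [-0.0006, 0.2855, -0.9584, 0.3333], [0.0, 0.0, 0.0, 1.0]]
hub_a_mid []
seat_square []
seat_round [([282.0, 321.0], 0.78, [0.628, 0.209])]
stand_round [([284.0, 307.0], 0.72, [0.631, 0.209])]
stand_square [([47.0, 284.0], 0.63, [0.633, -0.217])]
```

View pics/w1.png

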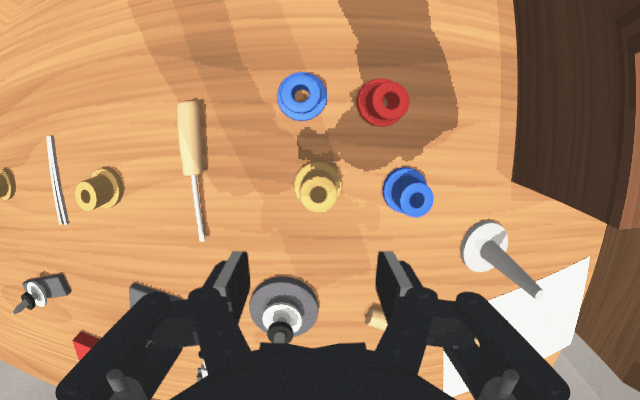

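The wrist view shows the brass hub with its bore at (319,194). The round foot is at (284,307), and a blue hub is clear of it at (408,192).

```bash
python3 - <<'E'
from h import *
s=snap("wrist")
for n,xy,z in (("bore",(319,194),.05),("flange",(317,187),.012),("foot",(284,306),.016),("hub2 bore",(85,197),.05),("hub2 fl",(104,187),.012)): print(n,at_z(s,xy,z,True).round(4))
hsv=cv2.cvtColor(s["image"],cv2.COLOR_RGB2HSV)[150:222,285:352]
print(hsv[44,34],hsv[28,50],hsv[2,2])
c=s["image"][150:222,280:355][:,:,::-1]; f=s["image"][240:350,240:330][:,:,::-1]
cv2.imwrite('pics/c1.png',np.hstack([cv2.resize(c,(400,400),interpolation=2),cv2.resize(f,(340,400),interpolation=2)]))
E
```

```text
bore [0.4655 0.2548 0.05  ]
flange [0.4675 0.2534 0.012 ]
foot [0.6159 0.2136 0.016 ]
hub2 bore [ 0.4666 -0.0154  0.05  ]
hub2 fl [ 0.4638 -0.0133  0.012 ]
[ 18 123 118] [ 19 128 136] [ 13 134 210]
```

View pics/c1.png

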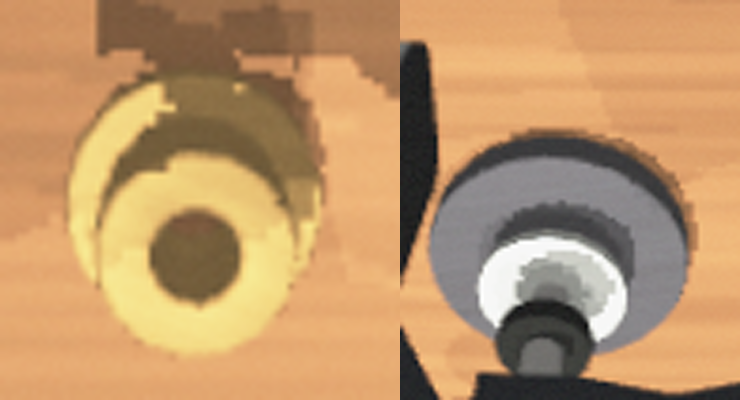

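```bash
python3 -m handwheel '[[[0,0,0],[-0.1,0.5,4],0.5],[[0,0,0],[0,0,4],0.5],[[0,0,0],[0,0,4],0.5],[[0,0,0],[0,0,3],0.5],[[0,0,0],[0,0,2.5],0.5],[[0,0,0],[0,0,0],0.5]]' 70
python3 - <<'E'
from h import *
go([.467,.253,.033])
E
python3 -m handwheel '[[[0,0,0],[0,0,0],-0.4],[[0,0,0],[0,0,0],-1],[[0,0,0],[0,0,0],-1],[[0,0,0],[0,0,0],-1],[[0,0,0],[0,0,0],-1]]' 70
```

```text
clock: 3.83
position: [0.4619, 0.2514, 0.0281]
eef_rot: [0.002, -3.131, 0.006]
ft_force: [-1.8, -0.8, -0.7]
opening: 0.751
grip_force: 0.0
clock 3.83 pos [0.4619 0.2514 0.0281] shift cm now-axes [-0.51  0.15 -0.49] turn [-0.004 -0.01   0.001] F [-1.8  -0.75 -0.67] open 0.751 grip 0.0
clock: 4.25
position: [0.4687, 0.2536, 0.0354]
eef_rot: [-0.001, 3.138, 0.002]
ft_force: [-0.5, -0.0, 5.9]
opening: 0.415
grip_force: 71.0
```

```bash
python3 -m handwheel '[[[0,0,0],[0,0,-1],-1],[[0,0,0],[0,0,-3],-1],[[0,0,0],[0,0,-4],-1],[[0,0,0],[0,0,-3.5],-1],[[0,0,0],[0,0,-1],-1],[[0,0,0],[0,0,0],-1],[[0,0,0],[0,0,0],-1],[[0,0,0],[0,0,0],-1]]' 70
cat >> h.py <<'E'
def weigh(n=10):
    F=[]
    for i in range(n): s=ctrl.snapshot("wrist"); F.append(ctrl.observe()["ft_force"])
    print("F",np.mean(F,0).round(2),"sd",np.std(F,0).round(2)); return s
E
python3 - <<'E'
from h import *
s=weigh(8); cv2.imwrite('pics/w2.png',s["image"][:,:,::-1]); go([.62,.207,.16])
E
```

```text
clock: 4.92
position: [0.4647, 0.252, 0.1557]
eef_rot: [0.0, -3.137, 0.003]
ft_force: [0.0, -0.2, -6.1]
opening: 0.418
grip_force: 71.5
F [-0.4  -0.16 -5.15] sd [0.57 0.36 0.27]
clock 5.32 pos [0.4667 0.2527 0.1576] shift cm now-axes [-15.33  -4.58  -0.25] turn [-0.    -0.001  0.   ] F [-0.43 -0.46 -4.99] open 0.422 grip 71.50490149855614
```

View pics/w2.png

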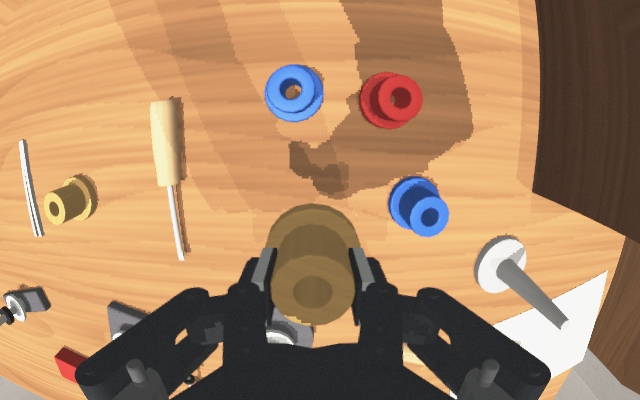

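The solid hub is in the gripper (about 5 N), with its bore at (313,291). Next I carry it past the square stand to see that stand clearly.

```bash
python3 -m handwheel '[[[0,0,0],[-1.5,-1.2,-0.3],-1],[[0,0,0],[-2.6,-2.35,-0.3],-1],[[0,0,0],[-2.6,-2.35,-0.3],-1],[[0,0,0],[-2.6,-2.35,-0.3],-1],[[0,0,0],[-2.6,-2.35,0],-1],[[0,0,0],[-2.6,-2.35,0],-1],[[0,0,0],[-2.6,-2.35,0],-1],[[0,0,0],[-2.6,-2.35,0],-1],[[0,0,0],[-2.6,-2.35,0],-1],[[0,0,0],[-2.6,-2.35,0],-1],[[0,0,0],[-1.4,-1.2,0],-1],[[0,0,0],[0,0,0],-1]]'
python3 -m handwheel '[[[0,0,0],[0,0,0],-1],[[0,0,0],[0,0,0],-1]]'
python3 - <<'E'
from h import *
s=snap("wrist","w3.png"); go([.648,.019,.16])
cv2.imwrite('pics/c3.png',cv2.resize(s["image"][100:325,180:480][:,:,::-1],(800,600),interpolation=2))
for l,z in (("stand_square",0),("seat_square",.034)):
    print(l,[(np.round(d["xy"]).tolist(),round(d["p"],2),np.round(at_z(s,d["xy"],z,True)[:2],4).tolist()) for d in ctrl.spot_point(s,l)[:6]])
E
```

```text
clock: 6.32
position: [0.7339, 0.0134, 0.1696]
eef_rot: [0.006, 3.138, -0.003]
ft_force: [0.6, 0.2, -4.2]
opening: 0.419
grip_force: 71.6
clock: 6.48
position: [0.7292, 0.0177, 0.1694]
eef_rot: [0.0, -3.139, -0.001]
ft_force: [-0.8, 0.4, -6.5]
opening: 0.418
grip_force: 71.6
clock 6.53 pos [0.729  0.0182 0.1697] shift cm now-axes [8.1  0.09 0.99] turn [ 0.001 -0.002  0.001] F [ 0.26  0.54 -5.74] open 0.415 grip 71.5650524944067
stand_square [([318.0, 112.0], 0.73, [0.6519, 0.0226])]
seat_square [([315.0, 115.0], 0.89, [0.6557, 0.0196]), ([169.0, 214.0], 0.71, [0.7423, -0.1191])]
```

View pics/c3.png

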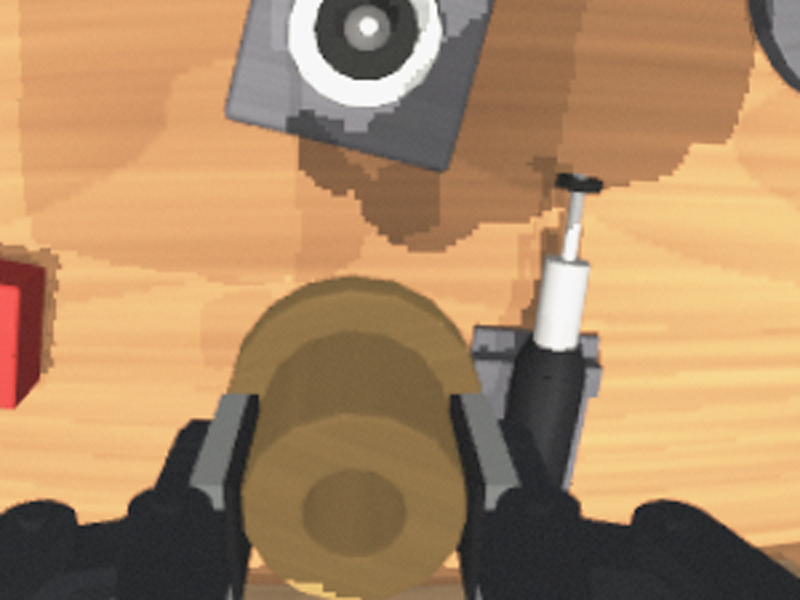

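The spindle tip shows at (318,110) and the hub bore at (313,292).

```bash
python3 - <<'E'
from h import *
s=ctrl.snapshot("wrist"); o=ctrl.observe()
print(o["position"].round(4)); z=o["position"][2]
print("tip",at_z(s,(318.4,110.1),.096,True).round(4),"collar",at_z(s,(180+366/2.667,100+32/2.667),.06,True).round(4))
for b in ((312.9,291),(312.9,292)): print("bore",at_z(s,b,z+.0146,True).round(4))
print("proj TCP-axis at hubtop",proj(s,o["position"]+[0,0,.0146],True).round(1))
print(proj(s,o["position"]+[0,0.026,-.0354+.012],True).round(1),proj(s,o["position"]+[0,-0.026,-.0354+.012],True).round(1),proj(s,o["position"]+[-.026,0,-.0354+.012],True).round(1))
E
```

```text
[0.7292 0.0184 0.1703]
tip [0.6528 0.0222 0.096 ] collar [0.6534 0.0219 0.06  ]
bore [0.7266 0.0187 0.1849]
bore [0.7271 0.0187 0.1849]
proj TCP-axis at hubtop [312.4 296.1]
[361.2 256.6] [263.7 256.6] [312.4 210.1]
```

```bash
python3 -m handwheel '[[[0,0,0],[1.5,0.1,0],-1],[[0,0,0],[2.4,0.1,0],-1],[[0,0,0],[2.3,0.1,0],-1],[[0,0,0],[1.3,0.06,1],-1],[[0,0,0],[0,0,0.8],-1],[[0,0,0],[0,0,0],-1],[[0,0,0],[0,0,0],-1],[[0,0,0],[0,0,1.5],-1],[[0,0,0],[0,0,1],-1],[[0,0,0],[0,0,0.5],-1],[[0,0,0],[0,0,0],-1]]'
python3 - <<'E'
from h import *
weigh(4); go([.6543,.022,.120])
s=snap("scene"); p=proj(s,[.654,.022,.08]).astype(int); cv2.imwrite('pics/s4.png',cv2.resize(s["image"][p[1]-45:p[1]+45,p[0]-60:p[0]+60][:,:,::-1],(720,540),interpolation=2))
E
```

```text
clock: 7.6
position: [0.6542, 0.021, 0.1203]
eef_rot: [0.0, -3.138, -0.0]
ft_force: [-0.1, -0.6, -5.9]
opening: 0.421
grip_force: 71.5
F [-0.03  0.07 -5.3 ] sd [0.31 0.25 0.24]
clock 7.8 pos [0.6558 0.0209 0.1229] shift cm now-axes [0.15 0.11 0.29] turn [-0.     0.001  0.   ] F [ 0.29  0.48 -5.04] open 0.413 grip 71.55689768493176
```

View pics/s4.png

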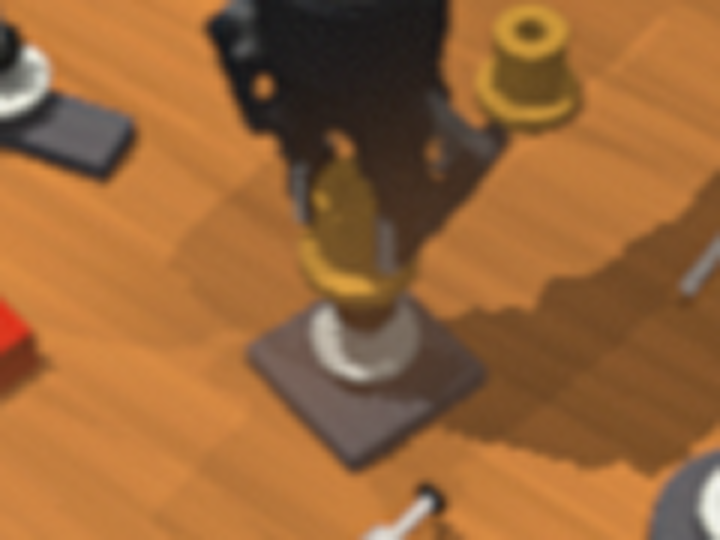

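The hub is over the spindle with no contact yet, perhaps 1–2 mm left of centre. I nudge it and go down.

```bash
python3 -m handwheel '[[[0,0,0],[0.1,0.1,0.5],-1],[[0,0,0],[0,0,0.7],-1],[[0,0,0],[0,0,0.5],-1],[[0,0,0],[0,0,0],-1]]'
python3 - <<'E'
from h import *
weigh(4); go([.6543,.022,.100])
E
```

```text
clock: 8.18
position: [0.6525, 0.0221, 0.1033]
eef_rot: [0.0, -3.138, -0.0]
ft_force: [-0.7, 0.5, -4.7]
opening: 0.42
grip_force: 71.5
F [ 0.28  0.44 -5.01] sd [0.46 0.64 0.39]
clock 8.38 pos [0.6541 0.022  0.1053] shift cm now-axes [-0.02  0.    0.53] turn [0. 0. 0.] F [ 0.21  0.2  -4.4 ] open 0.419 grip 71.5506450086832
```

```bash
python3 -m handwheel '[[[0,0,0],[0,0,0.25],-1],[[0,0,0],[0,0,0.25],-1],[[0,0,0],[0,0,0.25],-1],[[0,0,0],[0,0,0.25],-1],[[0,0,0],[0,0,0.2],-1],[[0,0,0],[0,0,0.2],-1],[[0,0,0],[0,0,0.2],-1],[[0,0,0],[0,0,0.2],-1],[[0,0,0],[0,0,0],-1]]'
python3 - <<'E'
from h import *
weigh(4); go([.6541,.022,.0748])
E
```

```text
clock: 9.13
position: [0.6544, 0.022, 0.0875]
eef_rot: [-0.0, 3.141, -0.0]
ft_force: [-1.3, 0.4, 3.2]
opening: 0.415
grip_force: 72.3
F [-1.54 -0.17  2.88] sd [0.15 0.24 0.7 ]
clock 9.33 pos [0.6543 0.022  0.0875] shift cm now-axes [0.02 0.   1.27] turn [-0.     0.001  0.   ] F [-1.79  0.09  3.44] open 0.417 grip 72.32526987791061
```

```bash
python3 -m handwheel '[[[0,0,0],[0.05,0,0.2],-1],[[0,0,0],[0,0,0.2],-1],[[0,0,0],[0,0,0.2],-1],[[0,0,0],[0,0,0.2],-1],[[0,0,0],[0,0,0.1],-1],[[0,0,0],[0,0,0],-1]]'
python3 -m handwheel '[[[0,0,0],[0,0,0.1],-1],[[0,0,0],[0,0,0],-1]]'
python3 -m handwheel '[[[0,0,0],[0,0,0.1],-1],[[0,0,0],[0,0,0],-1]]'
```

```text
clock: 9.83
position: [0.6542, 0.0219, 0.0782]
eef_rot: [-0.0, 3.14, 0.0]
ft_force: [1.1, 0.1, 3.2]
opening: 0.418
grip_force: 72.4
clock: 10.0
position: [0.6542, 0.022, 0.0774]
eef_rot: [-0.0, 3.14, 0.0]
ft_force: [1.6, 0.7, 3.3]
opening: 0.414
grip_force: 72.3
clock: 10.17
position: [0.6542, 0.022, 0.0765]
eef_rot: [-0.0, 3.14, 0.0]
ft_force: [2.3, 0.4, 3.4]
opening: 0.416
grip_force: 72.4
```

```bash
python3 -m handwheel '[[[0,0,0],[-0.03,0,0.1],-1],[[0,0,0],[0,0,0],-1]]'
python3 -m handwheel '[[[0,0,0],[0,0,0.05],-1],[[0,0,0],[0,0,0],-1]]'
python3 - <<'E'
from h import *
weigh(4); go([.6541,.022,.0748])
E
```

```text
clock: 10.33
position: [0.6542, 0.0219, 0.0757]
eef_rot: [-0.0, 3.141, -0.0]
ft_force: [0.5, 0.1, 6.4]
opening: 0.414
grip_force: 72.6
clock: 10.5
position: [0.6542, 0.0219, 0.0755]
eef_rot: [-0.0, 3.141, -0.0]
ft_force: [0.1, -0.6, 6.6]
opening: 0.416
grip_force: 72.6
F [-0.1   0.24  6.37] sd [0.32 0.32 0.33]
clock 10.7 pos [0.6542 0.0219 0.0755] shift cm now-axes [0.01 0.01 0.07] turn [-0.     0.001  0.   ] F [-0.1   0.01  6.29] open 0.415 grip 72.57656089961529
```

```bash
python3 -m handwheel '[[[0,0,0],[0,0,0.07],-1],[[0,0,0],[0,0,0],-1],[[0,0,0],[0,0,0],-1]]'
```

```text
clock: 10.95
position: [0.6543, 0.0219, 0.0751]
eef_rot: [-0.0, 3.141, -0.0]
ft_force: [-0.9, 0.5, 7.9]
opening: 0.414
grip_force: 72.7
```

```bash
python3 -m handwheel '[[[0,0,0],[0,0,-0.12],-1],[[0,0,0],[0,0,-0.12],-1],[[0,0,0],[0,0,0],-1],[[0,0,0],[0,0,0],0.5],[[0,0,0],[0,0,0],0.5],[[0,0,0],[0,0,0],0.5],[[0,0,0],[0,0,-1],0.5],[[0,0,0],[0,0,-3],0.5],[[0,0,0],[0,0,-4],0.5],[[0,0,0],[0,0,-4],0.5],[[0,0,0],[0,0,0],0.5],[[0,0,0],[0,0,0],0.5]]'
python3 - <<'E'
from h import *
s=weigh(3); cv2.imwrite('pics/w5.png',s["image"][:,:,::-1]); go([.466,-.015,.19])
E
```

```text
clock: 11.95
position: [0.6563, 0.0218, 0.2011]
eef_rot: [-0.0, 3.134, -0.001]
ft_force: [-0.7, 0.0, -0.2]
opening: 0.75
grip_force: 0.0
F [-0.37 -0.2  -0.82] sd [0.36 0.56 0.46]
clock 12.1 pos [0.6526 0.0221 0.1951] shift cm now-axes [18.65 -3.7   0.57] turn [ 0.    -0.003  0.   ] F [-0.89  0.28 -0.66] open 0.749 grip 0.0
```

```bash
python3 -m handwheel '[[[0,0,0],[1.6,-0.4,0],0.5],[[0,0,0],[3.4,-0.66,0],0.5],[[0,0,0],[3.4,-0.66,0],0.5],[[0,0,0],[3.4,-0.66,0],0.5],[[0,0,0],[3.4,-0.66,-0.5],0.5],[[0,0,0],[2.4,-0.5,-0.5],0.5],[[0,0,0],[1.05,-0.2,-0.3],0.5],[[0,0,0],[0,0,0],0.5],[[0,0,0],[0,0,0],0.5],[[0,0,0],[0,0,0],0.5]]'
cat >> h.py <<'E'
def hubmeas(s):
    t=cv2.imread('pics/w1.png')[150:222,278:358]; im=s["image"][:,:,::-1].copy()
    g=lambda a:cv2.Canny(cv2.cvtColor(a,cv2.COLOR_BGR2GRAY),60,140)
    for nm,T,I in (("raw",t,im),("edge",cv2.GaussianBlur(g(t),(5,5),0),cv2.GaussianBlur(g(im),(5,5),0))):
        m=cv2.matchTemplate(I,T,cv2.TM_CCOEFF_NORMED)[100:220,200:360]; _,v,_,l=cv2.minMaxLoc(m)
        d=np.array([l[0]+200-278,l[1]+100-150]); b=d+np.array([316.6,196.2])
        print(nm,round(v,2),"bore px",b,at_z(s,b,.05,True).round(4))
    c=im[130:230,260:380]; hs=cv2.HoughCircles(cv2.medianBlur(cv2.cvtColor(c,cv2.COLOR_BGR2GRAY),3),cv2.HOUGH_GRADIENT,1,5,param1=120,param2=14,minRadius=6,maxRadius=30)
    if hs is not None:
        for h in hs[0][:5]: print("circle",h.round(1),at_z(s,(h[0]+260,h[1]+130),.05,True).round(4))
    print(ctrl.spot_point(s,"hub_a_mid")[:2])
E
python3 - <<'E'
from h import *
s=snap("wrist","w6.png"); go([.466,-.015,.2083]); hubmeas(s)
cv2.imwrite('pics/c6.png',cv2.resize(s["image"][130:340,160:440][:,:,::-1],(800,600),interpolation=2))
E
```

```text
clock: 12.93
position: [0.4684, -0.0154, 0.2091]
eef_rot: [-0.0, 3.141, 0.0]
ft_force: [-0.0, 0.1, -1.0]
opening: 0.748
grip_force: 0.0
clock 12.98 pos [ 0.4686 -0.0154  0.2091] shift cm now-axes [0.26 0.04 0.08] turn [0. 0. 0.] F [ 0.51 -0.44 -0.03] open 0.752 grip 0.0
raw 0.85 bore px [309.6 193.2] [ 0.468  -0.0182  0.05  ]
edge 0.62 bore px [308.6 193.2] [ 0.468  -0.0192  0.05  ]
circle [52.5 52.5 25.7] [ 0.4577 -0.0155  0.05  ]
circle [50.5 57.5 21.2] [ 0.4625 -0.0174  0.05  ]
circle [44.5 54.5 17.4] [ 0.4596 -0.023   0.05  ]
circle [51.5 63.5 15.2] [ 0.4683 -0.0164  0.05  ]
circle [55.5 56.5 11. ] [ 0.4615 -0.0127  0.05  ]
[{'xy': [482.9, 312.6], 'p': 0.68}, {'xy': [103.7, 179.4], 'p': 0.58}]
```

View pics/c6.png

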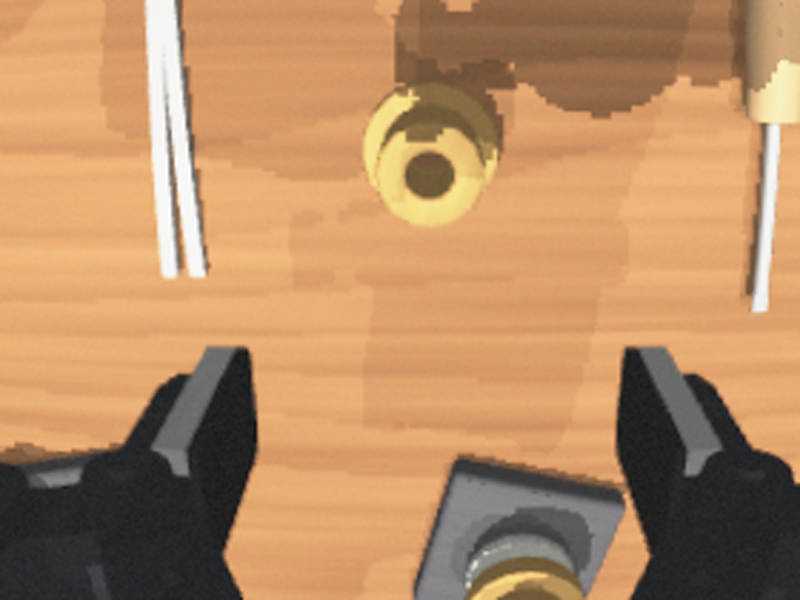

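```bash
python3 -m handwheel '[[[0,0,0],[0.18,-0.23,3.5],0.5],[[0,0,0],[0,0,4],0.5],[[0,0,0],[0,0,4],0.5],[[0,0,0],[0,0,3.2],0.5],[[0,0,0],[0,0,1.8],0.5],[[0,0,0],[0,0,0.7],0.5],[[0,0,0],[0,0,0],0.5],[[0,0,0],[0,0,0],-0.4],[[0,0,0],[0,0,0],-1],[[0,0,0],[0,0,0],-1],[[0,0,0],[0,0,0],-1],[[0,0,0],[0,0,0],-1]]' 70
python3 - <<'E'
from h import *
go([.467,.253,.033])
E
python3 -m handwheel '[[[0,0,0],[0,0,-1],-1],[[0,0,0],[0,0,-3],-1],[[0,0,0],[0,0,-4],-1],[[0,0,0],[0,0,-4],-1],[[0,0,0],[0,0,-1.5],-1],[[0,0,0],[0,0,0],-1],[[0,0,0],[0,0,0],-1],[[0,0,0],[0,0,0],-1]]' 70
python3 - <<'E'
from h import *
s=weigh(10); cv2.imwrite('pics/w7.png',s["image"][:,:,::-1]); go([.69,-.219,.17]); go([.695,.21,.17])
E
```

```text
clock: 14.03
position: [0.4677, -0.018, 0.0395]
eef_rot: [-0.0, 3.137, -0.001]
ft_force: [-0.2, -1.4, 7.2]
opening: 0.416
grip_force: 70.2
clock 14.03 pos [ 0.4677 -0.018   0.0395] shift cm now-axes [ 0.07 27.1   0.64] turn [-0.     0.005  0.   ] F [-0.16 -1.36  7.15] open 0.416 grip 70.19445341080427
clock: 14.7
position: [0.4644, -0.0176, 0.1718]
eef_rot: [0.0, -3.14, -0.0]
ft_force: [0.7, -0.1, -2.8]
opening: 0.418
grip_force: 70.2
F [-0.27  0.15 -0.83] sd [0.61 0.63 0.32]
clock 15.2 pos [ 0.4654 -0.0178  0.1722] shift cm now-axes [-22.46 -20.13   0.2 ] turn [ 0.    -0.001  0.   ] F [ 0.42  1.38 -0.65] open 0.417 grip 70.21681219339371
clock 15.2 pos [ 0.4654 -0.0178  0.1722] shift cm now-axes [-22.97  22.77   0.2 ] turn [ 0.    -0.001  0.   ] F [ 0.42  1.38 -0.65] open 0.417 grip 70.21681219339371
```

```bash
python3 -m handwheel '[[[0,0,0],[-1.5,-1.2,0],-1],[[0,0,0],[-2.6,-2.2,0],-1],[[0,0,0],[-2.6,-2.2,0],-1],[[0,0,0],[-2.6,-2.2,0],-1],[[0,0,0],[-2.6,-2.2,0],-1],[[0,0,0],[-2.6,-2.2,0],-1],[[0,0,0],[-2.6,-2.2,0],-1],[[0,0,0],[-2.6,-2.2,0],-1],[[0,0,0],[-2.5,-2.0,0],-1],[[0,0,0],[-1.4,-1.0,0],-1],[[0,0,0],[0,0,0],-1],[[0,0,0],[0,0,0],-1]]'
python3 -m handwheel '[[[0,0,0],[0,0,0],-1],[[0,0,0],[0,0,0],-1]]'
python3 - <<'E'
from h import *
s=weigh(5); cv2.imwrite('pics/w8.png',s["image"][:,:,::-1]); go([.63,-.217,.16])
cv2.imwrite('pics/c8.png',cv2.resize(s["image"][90:315,180:480][:,:,::-1],(800,600),interpolation=2))
for l,z in (("stand_bar",0),("seat_bar",.034)):
    print(l,[(np.round(d["xy"]).tolist(),round(d["p"],2),np.round(at_z(s,d["xy"],z,True)[:2],4).tolist()) for d in ctrl.spot_point(s,l)[:6]])
E
```

```text
clock: 16.2
position: [0.7017, -0.2142, 0.1716]
eef_rot: [-0.001, -3.14, -0.001]
ft_force: [-1.0, -0.8, -1.1]
opening: 0.419
grip_force: 70.2
clock: 16.37
position: [0.7005, -0.2127, 0.1723]
eef_rot: [0.001, -3.14, -0.001]
ft_force: [-0.1, -0.4, -2.3]
opening: 0.421
grip_force: 70.2
F [-0.31 -0.05 -0.84] sd [0.33 0.38 0.41]
clock 16.62 pos [ 0.7012 -0.2132  0.1729] shift cm now-axes [ 7.12 -0.38  1.29] turn [-0.     0.     0.001] F [-0.11  0.21 -0.88] open 0.42 grip 70.22670865058899
stand_bar [([308.0, 124.0], 0.86, [0.6362, -0.217])]
seat_bar [([309.0, 124.0], 0.74, [0.6351, -0.2158])]
```

View pics/c8.png

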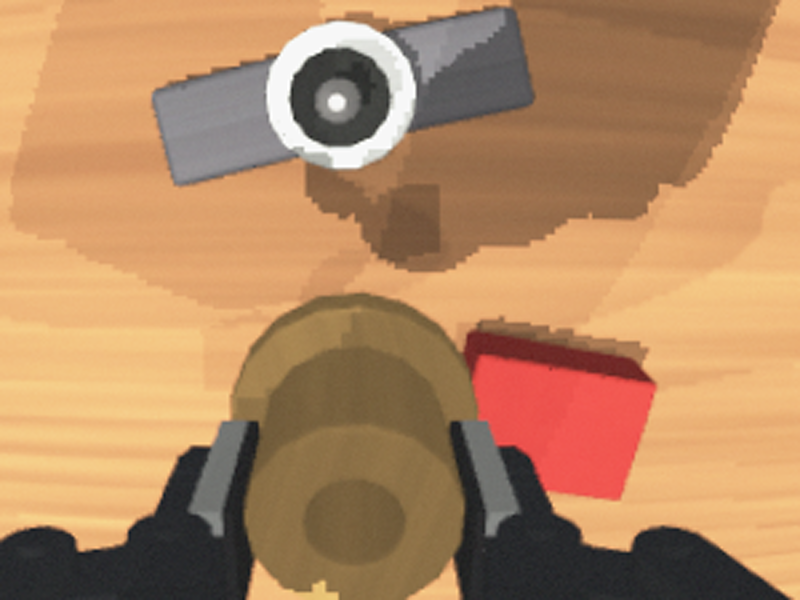

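The bar stand's spindle tip is at (306,128) and the held hub's bore at (313,286).

```bash
python3 - <<'E'
from h import *
s=ctrl.snapshot("wrist"); o=ctrl.observe(); P=o["position"]
print(P.round(4),"tip",at_z(s,(306.4,128.2),.096,True).round(4),"seat",at_z(s,(180+342/2.667,90+95/2.667),.034,True).round(4))
for d in (.0105,.0125,.0146): print("bore",at_z(s,(312.7,285.9),P[2]+d,True).round(4), proj(s,P+[0,0,d],True).round(1))
E
```

```text
[ 0.7015 -0.2135  0.1728] tip [ 0.6369 -0.2173  0.096 ] seat [ 0.637 -0.217  0.034]
bore [ 0.699  -0.2133  0.1833] [312.2 290.7]
bore [ 0.6978 -0.2133  0.1853] [312.2 293.1]
bore [ 0.6966 -0.2133  0.1874] [312.1 295.8]
```

```bash
python3 -m handwheel '[[[0,0,0],[1.5,-0.1,0],-1],[[0,0,0],[2.4,-0.1,0],-1],[[0,0,0],[1.6,-0.1,0],-1],[[0,0,0],[0.8,-0.09,1],-1],[[0,0,0],[0,0,0.8],-1],[[0,0,0],[0,0,0],-1],[[0,0,0],[0,0,0],-1],[[0,0,0],[0,0,1.5],-1],[[0,0,0],[0,0,1],-1],[[0,0,0],[0,0,0.6],-1],[[0,0,0],[0,0,0],-1]]'
python3 - <<'E'
from h import *
weigh(4); go([.6385,-.2174,.120])
E
```

```text
clock: 17.68
position: [0.6377, -0.2169, 0.1213]
eef_rot: [0.001, -3.138, -0.002]
ft_force: [0.0, 0.0, -2.0]
opening: 0.414
grip_force: 70.2
F [-0.17 -0.31 -1.06] sd [0.59 0.25 0.21]
clock 17.88 pos [ 0.6392 -0.2178  0.1241] shift cm now-axes [0.07 0.04 0.41] turn [-0.     0.001  0.   ] F [-0.83 -0.71 -0.7 ] open 0.423 grip 70.22552222013474
```

```bash
python3 -m handwheel '[[[0,0,0],[0.07,0.04,0.5],-1],[[0,0,0],[0,0,0.6],-1],[[0,0,0],[0,0,0.4],-1],[[0,0,0],[0,0,0],-1]]'
python3 - <<'E'
from h import *
weigh(4); go([.6385,-.2174,.080])
E
python3 -m handwheel '[[[0,0,0],[0,0,0.25],-1],[[0,0,0],[0,0,0.25],-1],[[0,0,0],[0,0,0.25],-1],[[0,0,0],[0,0,0.25],-1],[[0,0,0],[0,0,0],-1],[[0,0,0],[0,0,0],-1]]'
```

```text
clock: 18.22
position: [0.6369, -0.2168, 0.107]
eef_rot: [0.0, -3.139, -0.002]
ft_force: [-0.7, -1.0, -1.4]
opening: 0.417
grip_force: 70.2
F [-0.26  0.18 -1.59] sd [0.35 0.67 0.17]
clock 18.42 pos [ 0.638  -0.2173  0.1086] shift cm now-axes [-0.05 -0.01  2.86] turn [-0.  0.  0.] F [ 0.13  0.41 -1.57] open 0.415 grip 70.22404231131077
clock: 18.92
position: [0.6379, -0.2172, 0.0988]
eef_rot: [-0.0, 3.142, -0.0]
ft_force: [-1.6, 0.0, 1.1]
opening: 0.423
grip_force: 70.5
```

```bash
python3 -m handwheel '[[[0,0,0],[0.03,0,0.2],-1],[[0,0,0],[0,0,0.2],-1],[[0,0,0],[0,0,0.2],-1],[[0,0,0],[0,0,0.2],-1],[[0,0,0],[0,0,0.2],-1],[[0,0,0],[0,0,0.2],-1],[[0,0,0],[0,0,0.2],-1],[[0,0,0],[0,0,0],-1]]'
python3 -m handwheel '[[[0,0,0],[0,0,0.2],-1],[[0,0,0],[0,0,0],-1]]'
python3 -m handwheel '[[[0,0,0],[0,0,0.15],-1],[[0,0,0],[0,0,0],-1]]'
```

```text
clock: 19.58
position: [0.638, -0.2173, 0.0858]
eef_rot: [-0.0, 3.14, -0.0]
ft_force: [-2.4, 1.1, 7.3]
opening: 0.418
grip_force: 71.0
clock: 19.75
position: [0.638, -0.2173, 0.0839]
eef_rot: [-0.001, 3.14, -0.0]
ft_force: [-2.5, 0.9, 8.5]
opening: 0.417
grip_force: 71.0
clock: 19.92
position: [0.638, -0.2173, 0.0824]
eef_rot: [-0.0, 3.14, -0.0]
ft_force: [-1.8, 1.8, 7.7]
opening: 0.422
grip_force: 71.1
```

Sliding at about 9 N contact. I continue in small steps.

```bash
python3 -m handwheel '[[[0,0,0],[0.05,-0.02,0.15],-1],[[0,0,0],[0,0,0],-1]]'
python3 -m handwheel '[[[0,0,0],[0,0,0.1],-1],[[0,0,0],[0,0,0],-1]]'
python3 -m handwheel '[[[0,0,0],[0,0,0.1],-1],[[0,0,0],[0,0,0],-1]]'
```

```text
clock: 20.08
position: [0.6379, -0.2173, 0.0811]
eef_rot: [-0.001, 3.139, 0.0]
ft_force: [-1.4, 1.6, 6.9]
opening: 0.415
grip_force: 71.0
clock: 20.25
position: [0.638, -0.2173, 0.0803]
eef_rot: [-0.001, 3.139, 0.0]
ft_force: [-2.1, 2.2, 8.0]
opening: 0.419
grip_force: 71.1
clock: 20.42
position: [0.638, -0.2173, 0.0797]
eef_rot: [-0.001, 3.139, 0.0]
ft_force: [-2.8, 2.4, 9.7]
opening: 0.422
grip_force: 71.3
```

```bash
python3 -m handwheel '[[[0,0,0],[0,0,0.05],-1],[[0,0,0],[0,0,0],-1]]'
python3 -m handwheel '[[[0,0,0],[0,0,0.05],-1],[[0,0,0],[0,0,0],-1]]'
python3 - <<'E'
from h import *
weigh(4); go([.6385,-.2174,.080])
E
```

```text
clock: 20.58
position: [0.638, -0.2173, 0.0794]
eef_rot: [-0.001, 3.139, -0.0]
ft_force: [-2.3, 2.3, 10.4]
opening: 0.422
grip_force: 71.3
clock: 20.75
position: [0.638, -0.2173, 0.0792]
eef_rot: [-0.001, 3.139, -0.0]
ft_force: [-3.2, 1.5, 11.6]
opening: 0.419
grip_force: 71.4
F [-3.18  2.24 11.82] sd [0.56 0.46 0.64]
clock 20.95 pos [ 0.638  -0.2173  0.0792] shift cm now-axes [-0.05 -0.01 -0.08] turn [-0.     0.002  0.   ] F [-2.48  2.54 12.17] open 0.419 grip 71.37785363942385
```

```bash
python3 -m handwheel '[[[0,0,0],[0,0,-0.15],-1],[[0,0,0],[0,0,-0.15],-1],[[0,0,0],[0,0,-0.12],-1],[[0,0,0],[0,0,0],-1]]'
python3 -m handwheel '[[[0,0,0],[0,0,0],0.5],[[0,0,0],[0,0,0],0.5],[[0,0,0],[0,0,0],0.5],[[0,0,0],[0,0,-1],0.5],[[0,0,0],[0,0,-3],0.5],[[0,0,0],[0,0,-4],0.5],[[0,0,0],[0,0,-4],0.5],[[0,0,0],[0,0,0],0.5],[[0,0,0],[0,0,0],0.5]]'
python3 - <<'E'
from h import *
s=weigh(3); cv2.imwrite('pics/w9.png',s["image"][:,:,::-1]); go([.452,-.266,.2083])
E
```

```text
clock: 21.28
position: [0.6378, -0.2173, 0.0818]
eef_rot: [-0.001, 3.14, 0.0]
ft_force: [1.0, 1.5, 4.3]
opening: 0.416
grip_force: 70.7
clock: 22.03
position: [0.6396, -0.2187, 0.2055]
eef_rot: [-0.0, 3.134, -0.006]
ft_force: [-0.0, 0.2, -0.3]
opening: 0.753
grip_force: 0.0
F [ 0.28 -0.06 -0.82] sd [0.6  0.6  0.25]
clock 22.18 pos [ 0.6361 -0.217   0.1993] shift cm now-axes [18.41 -4.89 -0.86] turn [ 0.001 -0.002  0.   ] F [ 0.93  0.79 -0.48] open 0.753 grip 0.0
```

```bash
python3 -m handwheel '[[[0,0,0],[1.6,-0.5,0],0.5],[[0,0,0],[3.4,-0.8,0],0.5],[[0,0,0],[3.4,-0.8,0],0.5],[[0,0,0],[3.4,-0.8,0],0.5],[[0,0,0],[3.4,-0.8,-0.3],0.5],[[0,0,0],[2.2,-0.5,-0.3],0.5],[[0,0,0],[1.05,-0.3,-0.3],0.5],[[0,0,0],[0,0,0],0.5],[[0,0,0],[0,0,0],0.5],[[0,0,0],[0,0,0],0.5]]'
python3 - <<'E'
from h import *
s=snap("wrist","w10.png"); go([.452,-.262,.2083]); hubmeas(s)
cv2.imwrite('pics/c10.png',cv2.resize(s["image"][130:340,200:480][:,:,::-1],(800,600),interpolation=2))
E
```

```text
clock: 23.02
position: [0.4535, -0.2624, 0.2092]
eef_rot: [-0.001, 3.141, 0.001]
ft_force: [0.1, 0.1, -1.2]
opening: 0.75
grip_force: 0.0
clock 23.07 pos [ 0.4536 -0.2623  0.2092] shift cm now-axes [0.16 0.03 0.09] turn [0.    0.    0.001] F [0.49 0.67 0.49] open 0.749 grip 0.0
raw 0.9 bore px [311.6 194.2] [ 0.4541 -0.2633  0.05  ]
edge 0.68 bore px [311.6 194.2] [ 0.4541 -0.2633  0.05  ]
circle [53.5 54.5 24.6] [ 0.4447 -0.2615  0.05  ]
circle [47.5 52.5 19.1] [ 0.4428 -0.2671  0.05  ]
circle [52.5 61.5  8.8] [ 0.4515 -0.2624  0.05  ]
circle [57.5 49.5 17.2] [ 0.4399 -0.2577  0.05  ]
circle [60.5 44.5 16.6] [ 0.4351 -0.2549  0.05  ]
[{'xy': [307.0, 186.6], 'p': 0.96}]
```

View pics/c10.png

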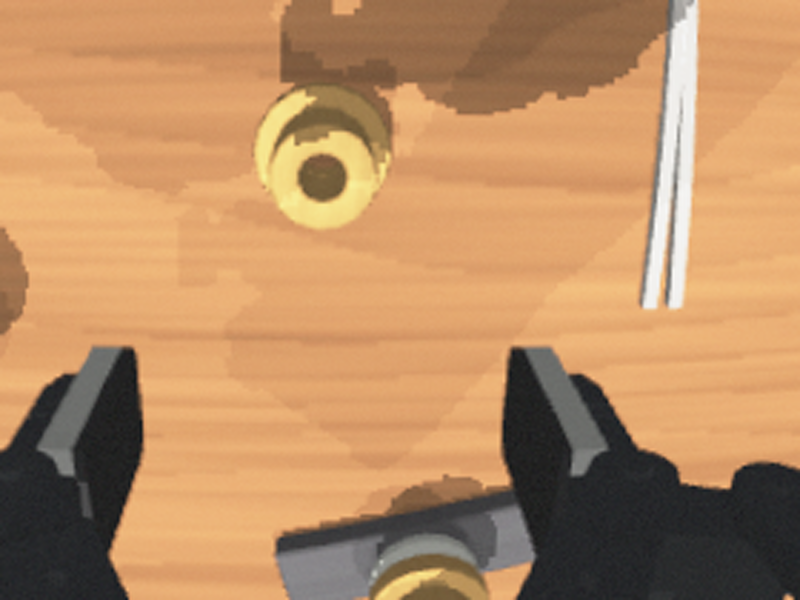

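The third hub's bore is at (313,192). I grasp it.

```bash
python3 -m handwheel '[[[0,0,0],[0.15,0,3.5],0.5],[[0,0,0],[0,0,4],0.5],[[0,0,0],[0,0,4],0.5],[[0,0,0],[0,0,3.2],0.5],[[0,0,0],[0,0,1.5],0.5],[[0,0,0],[0,0,0.8],0.5],[[0,0,0],[0,0,0],0.5],[[0,0,0],[0,0,0],-0.4],[[0,0,0],[0,0,0],-1],[[0,0,0],[0,0,0],-1],[[0,0,0],[0,0,0],-1],[[0,0,0],[0,0,0],-1]]' 70
python3 - <<'E'
from h import *
weigh(2);go([.467,.253,.033])
E
python3 -m handwheel '[[[0,0,0],[0,0,-1],-1],[[0,0,0],[0,0,-3],-1],[[0,0,0],[0,0,-4],-1],[[0,0,0],[0,0,-4],-1],[[0,0,0],[0,0,-1.5],-1],[[0,0,0],[0,0,0],-1],[[0,0,0],[0,0,0],-1],[[0,0,0],[0,0,0],-1]]' 70
python3 - <<'E'
from h import *
s=weigh(8); go([.692,.213,.173])
E
```

```text
clock: 24.12
position: [0.453, -0.2635, 0.0418]
eef_rot: [-0.001, 3.138, -0.003]
ft_force: [0.2, 1.2, 7.1]
opening: 0.415
grip_force: 70.1
F [0.72 1.08 6.69] sd [0.23 0.14 0.21]
clock 24.22 pos [ 0.453  -0.2635  0.0418] shift cm now-axes [-1.42 51.66  0.78] turn [-0.002  0.004  0.   ] F [0.95 0.94 6.49] open 0.415 grip 70.07809784263372
clock: 24.88
position: [0.4497, -0.2615, 0.1732]
eef_rot: [0.0, -3.139, -0.003]
ft_force: [0.4, 1.5, -4.0]
opening: 0.414
grip_force: 70.6
F [ 0.16  0.09 -2.44] sd [0.2  0.66 0.28]
clock 25.28 pos [ 0.4507 -0.2622  0.1739] shift cm now-axes [-24.13  47.52   0.11] turn [ 0.001 -0.001  0.   ] F [ 0.39 -0.05 -2.6 ] open 0.412 grip 70.62620624899864
```

```bash
python3 -m handwheel '[[[0,0,0],[-0.8,1.5,0],-1],[[0,0,0],[-1.75,3.4,0],-1],[[0,0,0],[-1.75,3.4,0],-1],[[0,0,0],[-1.75,3.4,0],-1],[[0,0,0],[-1.75,3.4,0],-1],[[0,0,0],[-1.75,3.4,0],-1],[[0,0,0],[-1.75,3.4,0],-1],[[0,0,0],[-1.75,3.4,0],-1],[[0,0,0],[-1.75,3.4,0],-1],[[0,0,0],[-1.75,3.4,0],-1],[[0,0,0],[-1.75,3.4,0],-1],[[0,0,0],[-1.75,3.4,0],-1]]'
python3 -m handwheel '[[[0,0,0],[-1.75,3.4,0],-1],[[0,0,0],[-1.4,3.4,0],-1],[[0,0,0],[-0.8,1.5,0],-1],[[0,0,0],[0,0,0],-1],[[0,0,0],[0,0,0],-1],[[0,0,0],[0,0,0],-1],[[0,0,0],[0,0,0],-1]]'
cat >> h.py <<'E'
def tipmeas(s):
    im=s["image"][:,:,::-1].copy()
    for f,tip in (("w8",(306.4,128.2)),("w3",(318.4,110.1))):
        t0=cv2.imread(f'pics/{f}.png')
        for (l,r,u,d) in ((10,12,10,10),(18,20,18,18),(25,28,26,22)):
            x0,y0=int(tip[0])-l,int(tip[1])-u; t=t0[y0:y0+u+d,x0:x0+l+r]
            m=cv2.matchTemplate(im,t,cv2.TM_CCOEFF_NORMED)[60:170,250:380]; _,v,_,p=cv2.minMaxLoc(m)
            b=np.array(tip)+[p[0]+250-x0,p[1]+60-y0]; print(f,l,round(v,2),b,at_z(s,b,.096,True).round(4))
    for L,z in (("stand_round",0),("seat_round",.034)): print(L,[(np.round(d["xy"]).tolist(),round(d["p"],2),np.round(at_z(s,d["xy"],z,True)[:2],4).tolist()) for d in ctrl.spot_point(s,L)[:2]])
    g=cv2.cvtColor(im,cv2.COLOR_BGR2GRAY)[60:170,270:350]
    w=(g>200).astype(np.uint8); n,_,st,c=cv2.connectedComponentsWithStats(w)
    for i in range(1,n):
        if st[i,4]>=3: b=c[i]+[270,60]; print("bright",st[i,4],b.round(1),at_z(s,b,.096,True).round(4))
E
python3 - <<'E'
from h import *
s=snap("wrist","w11.png"); go([.627,.209,.173]); tipmeas(s)
P=ctrl.observe()["position"]
im=s["image"][:,:,::-1]; a=cv2.imread('pics/w8.png')[255:310,268:358]
m=cv2.matchTemplate(im.copy(),a,cv2.TM_CCOEFF_NORMED)[235:275,255:285]; _,v,_,p=cv2.minMaxLoc(m)
b=np.array([312.7,285.9])+[p[0]+255-268,p[1]+235-255]; print("bore",round(v,2),b,at_z(s,b,P[2]+.0082,True),P)
E
```

```text
clock: 26.28
position: [0.652, 0.1285, 0.1743]
eef_rot: [0.001, -3.141, 0.0]
ft_force: [-0.1, -0.1, -2.6]
opening: 0.413
grip_force: 70.7
clock: 26.87
position: [0.6904, 0.2084, 0.1744]
eef_rot: [-0.001, -3.14, 0.001]
ft_force: [-0.6, 0.1, -3.0]
opening: 0.42
grip_force: 70.8
clock 26.92 pos [0.6905 0.2083 0.1745] shift cm now-axes [6.35 0.06 0.16] turn [-0.    -0.001 -0.001] F [-0.04 -0.49 -2.57] open 0.418 grip 70.76316576451063
w8 10 0.98 [314.4 129.2] [0.6266 0.2097 0.096 ]
w8 18 0.91 [313.4 129.2] [0.6266 0.2091 0.096 ]
w8 25 0.89 [313.4 129.2] [0.6266 0.2091 0.096 ]
w3 10 0.94 [315.4 129.1] [0.6266 0.2104 0.096 ]
w3 18 0.9 [315.4 127.1] [0.6252 0.2104 0.096 ]
w3 25 0.87 [315.4 126.1] [0.6246 0.2104 0.096 ]
stand_round []
seat_round [([313.0, 126.0], 0.74, [0.6264, 0.2085]), ([64.0, 240.0], 0.68, [0.7388, -0.0932])]
bright 605 [303.2 121.9] [0.6218 0.2025 0.096 ]
bright 19 [314.2 129. ] [0.6265 0.2096 0.096 ]
bore 0.95 [312.7 283.9] [0.688182   0.20856448 0.18303828] [0.69070849 0.20842784 0.17483828]
```

```bash
python3 -m handwheel '[[[0,0,0],[1.5,0.05,0],-1],[[0,0,0],[2.4,0.06,0],-1],[[0,0,0],[1.6,0,0],-1],[[0,0,0],[0.78,0,1],-1],[[0,0,0],[0,0,0.8],-1],[[0,0,0],[0,0,0],-1],[[0,0,0],[0,0,0],-1],[[0,0,0],[0,0,1.5],-1],[[0,0,0],[0,0,1],-1],[[0,0,0],[0,0,0.5],-1],[[0,0,0],[0,0,0],-1]]'
python3 - <<'E'
from h import *
weigh(4); go([.6278,.2095,.120])
E
```

```text
clock: 27.93
position: [0.6273, 0.2102, 0.1247]
eef_rot: [-0.0, -3.138, 0.001]
ft_force: [-1.6, -0.7, -2.6]
opening: 0.414
grip_force: 70.7
F [ 0.07 -0.24 -2.67] sd [0.44 0.68 0.31]
clock 28.13 pos [0.6289 0.2108 0.1273] shift cm now-axes [ 0.11 -0.13  0.73] turn [0.    0.001 0.   ] F [ 0.49 -1.02 -3.09] open 0.414 grip 70.76147966086864
```

```bash
python3 -m handwheel '[[[0,0,0],[0.1,-0.13,0.5],-1],[[0,0,0],[0,0,0.6],-1],[[0,0,0],[0,0,0.4],-1],[[0,0,0],[0,0,0],-1],[[0,0,0],[0,0,0],-1]]'
python3 - <<'E'
from h import *
weigh(4); go([.6278,.2095,.080])
E
python3 -m handwheel '[[[0,0,0],[0,0,0.25],-1],[[0,0,0],[0,0,0.25],-1],[[0,0,0],[0,0,0.25],-1],[[0,0,0],[0,0,0.25],-1],[[0,0,0],[0,0,0],-1],[[0,0,0],[0,0,0],-1]]'
```

```text
clock: 28.55
position: [0.6266, 0.2093, 0.111]
eef_rot: [0.0, -3.14, 0.0]
ft_force: [0.0, 0.3, -2.4]
opening: 0.418
grip_force: 70.7
F [-0.1  -0.39 -2.72] sd [0.78 0.32 0.36]
clock 28.75 pos [0.6274 0.2094 0.112 ] shift cm now-axes [-0.04  0.01  3.2 ] turn [0.    0.001 0.   ] F [-0.5  -0.15 -3.24] open 0.419 grip 70.75828727334738
clock: 29.25
position: [0.6275, 0.2094, 0.1027]
eef_rot: [-0.0, 3.141, 0.0]
ft_force: [-1.9, -0.8, 3.7]
opening: 0.412
grip_force: 71.4
```

```bash
python3 -m handwheel '[[[0,0,0],[0,0,0.2],-1],[[0,0,0],[0,0,0.2],-1],[[0,0,0],[0,0,0.2],-1],[[0,0,0],[0,0,0.2],-1],[[0,0,0],[0,0,0.2],-1],[[0,0,0],[0,0,0.2],-1],[[0,0,0],[0,0,0.2],-1],[[0,0,0],[0,0,0.2],-1],[[0,0,0],[0,0,0],-1]]'
python3 -m handwheel '[[[0,0,0],[0,0,0.15],-1],[[0,0,0],[0,0,0],-1]]'
python3 -m handwheel '[[[0,0,0],[0,0,0.12],-1],[[0,0,0],[0,0,0],-1]]'
```

```text
clock: 30.0
position: [0.6275, 0.2094, 0.0866]
eef_rot: [-0.0, 3.141, 0.0]
ft_force: [-1.8, 0.4, 6.4]
opening: 0.42
grip_force: 71.6
clock: 30.17
position: [0.6275, 0.2094, 0.0852]
eef_rot: [-0.0, 3.141, 0.0]
ft_force: [-1.8, -0.6, 7.4]
opening: 0.414
grip_force: 71.6
clock: 30.33
position: [0.6275, 0.2095, 0.084]
eef_rot: [-0.0, 3.141, 0.0]
ft_force: [-1.8, -0.7, 6.0]
opening: 0.413
grip_force: 71.6
```

```bash
python3 -m handwheel '[[[0,0,0],[0,0,0.1],-1],[[0,0,0],[0,0,0],-1]]'
python3 -m handwheel '[[[0,0,0],[0,0,0.1],-1],[[0,0,0],[0,0,0],-1]]'
python3 -m handwheel '[[[0,0,0],[0,0,0.07],-1],[[0,0,0],[0,0,0],-1]]'
```

```text
clock: 30.5
position: [0.6275, 0.2095, 0.0831]
eef_rot: [-0.0, 3.141, 0.0]
ft_force: [-2.3, -0.9, 6.4]
opening: 0.41
grip_force: 71.6
clock: 30.67
position: [0.6275, 0.2095, 0.0823]
eef_rot: [-0.0, 3.141, 0.0]
ft_force: [-3.1, -0.5, 7.5]
opening: 0.418
grip_force: 71.7
clock: 30.83
position: [0.6276, 0.2094, 0.082]
eef_rot: [-0.0, 3.14, 0.0]
ft_force: [-3.6, -0.8, 8.8]
opening: 0.413
grip_force: 71.8
```

```bash
python3 -m handwheel '[[[0,0,0],[0,0,0.06],-1],[[0,0,0],[0,0,0],-1]]'
python3 -m handwheel '[[[0,0,0],[0,0,0.04],-1],[[0,0,0],[0,0,0],-1]]'
python3 - <<'E'
from h import *
weigh(4); go([.6278,.2095,.080])
E
```

```text
clock: 31.0
position: [0.6276, 0.2095, 0.0816]
eef_rot: [-0.0, 3.14, 0.0]
ft_force: [-3.9, -0.4, 10.1]
opening: 0.417
grip_force: 71.9
clock: 31.17
position: [0.6276, 0.2095, 0.0814]
eef_rot: [-0.0, 3.14, 0.0]
ft_force: [-5.1, -1.2, 11.0]
opening: 0.415
grip_force: 71.9
F [-3.9  -1.18 10.49] sd [0.47 0.34 0.37]
clock 31.37 pos [0.6276 0.2095 0.0815] shift cm now-axes [-0.02  0.    0.15] turn [0.    0.001 0.   ] F [-3.86 -1.04 10.36] open 0.415 grip 71.92098565399647
```

It is home: the force rises steeply at the expected height. I relieve the load and release.

```bash
python3 -m handwheel '[[[0,0,0],[0,0,-0.15],-1],[[0,0,0],[0,0,-0.15],-1],[[0,0,0],[0,0,-0.08],-1],[[0,0,0],[0,0,0],-1]]'
python3 -m handwheel '[[[0,0,0],[0,0,0],0.5],[[0,0,0],[0,0,0],0.5],[[0,0,0],[0,0,0],0.5],[[0,0,0],[0,0,-1],0.5],[[0,0,0],[0,0,-3],0.5],[[0,0,0],[0,0,-4],0.5],[[0,0,0],[0,0,-4],0.5],[[0,0,0],[3,0,0],0.5],[[0,0,0],[4,0,0],0.5],[[0,0,0],[3,0,0],0.5],[[0,0,0],[0,0,0],0.5],[[0,0,0],[0,0,0],0.5]]'
python3 - <<'E'
from h import *
s=weigh(3); go([.6278,.2095,.2])
# check hub tops: predicted top-face bore pixel vs seen (home top 0.094)
s=snap("scene","end_scene.png"); h=cv2.cvtColor(s["image"],cv2.COLOR_RGB2HSV)
for n,p,sk in (("square",[.653,.022],.0016),("bar",[.637,-.2173],.0004),("round",[.6265,.2096],.0008)):
    c=proj(s,p+[.07-sk]); print(n,"pred mid",c.round(1),[(np.round(d["xy"]),round(d["p"],2)) for d in ctrl.find_in(s,"hub_a_mid") if np.hypot(*(np.array(d["xy"])-c))<25], "tip",proj(s,p+[.096]).round(1))
s=snap("top"); 
for n,p in (("square",[.653,.022]),("bar",[.637,-.2173]),("round",[.6265,.2096])):
    c=proj(s,p+[.07]); print(n,c.round(1),[(np.round(d["xy"]),round(d["p"],2)) for d in ctrl.find_in(s,"hub_a_mid") if np.hypot(*(np.array(d["xy"])-c))<25])
E
```

```text
clock: 31.7
position: [0.6274, 0.2095, 0.0837]
eef_rot: [-0.0, 3.141, 0.0]
ft_force: [-3.0, 0.1, 4.0]
opening: 0.414
grip_force: 71.4
clock: 32.7
position: [0.5256, 0.2094, 0.2036]
eef_rot: [-0.002, 3.142, -0.0]
ft_force: [0.4, 0.4, -0.5]
opening: 0.747
grip_force: 0.0
F [ 0.18 -0.33 -0.87] sd [0.7  0.09 0.44]
clock 32.85 pos [0.5287 0.2095 0.2038] shift cm now-axes [-9.91 -0.    0.4 ] turn [ 0.     0.002 -0.   ] F [-0.23 -0.39 -0.92] open 0.749 grip 0.0
square pred mid [299.4 218.5] [] tip [299.2 212. ]
bar pred mid [236.5 175. ] [] tip [235.2 168.5]
round pred mid [366.6 247.7] [(array([368., 248.]), 0.74)] tip [368.  241.7]
square [306.2 178.5] []
bar [400.4 182.4] []
round [232.  190.4] [(array([235., 190.]), 0.83)]
```

```bash
python3 - <<'E'
from h import *
s=snap("scene"); h=cv2.cvtColor(s["image"],cv2.COLOR_RGB2HSV).astype(int); f0=cv2.imread('pics/scene0.png')[:,:,::-1]
df=np.abs(s["image"].astype(int)-f0).sum(2)
for n,p in (("square",[.653,.022]),("bar",[.637,-.2173]),("round",[.6265,.2096])):
    c=proj(s,p+[.069]).astype(int); y0,x0=c[1]-25,c[0]-22
    sub=h[y0:y0+50,x0:x0+44]; m=((sub[...,0]>14)&(sub[...,0]<30)&(sub[...,1]>140)&(df[y0:y0+50,x0:x0+44]>60)).astype(np.uint8)
    k,l,st,_=cv2.connectedComponentsWithStats(m); i=1+st[1:,4].argmax()
    print(n,"bbox rel pred x,y,w,h",st[i,0]-22,st[i,1]-25,st[i,2:], "pred top/bottom rows rel",(proj(s,p+[.0936])-c).round(1),(proj(s,p+[.0436])-c).round(1))
E
```

```text
square bbox rel pred x,y,w,h -9 2 [ 19  12 133] pred top/bottom rows rel [ 0.3 -5.5] [0.5 6.2]
bar bbox rel pred x,y,w,h -7 -9 [ 18  21 235] pred top/bottom rows rel [-0.7 -5.9] [1.7 6.2]
round bbox rel pred x,y,w,h -10 -7 [ 20  22 294] pred top/bottom rows rel [ 1.9 -4.8] [-0.6  6.3]
```

```bash
python3 -c "
from cell import ctrl
print(ctrl.sign_off())"
```

```text
the job is handed in; nothing more can be done
None
```

The job is handed in at about 33 s: the solid hub is on the square-footed stand, the shot-filled one on the round, the hollow one on the bar, each pressed home at about 13 N and released; the final camera check put the hubs in place but was too coarse to confirm seating, which rests on force and height.

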